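# Set the dumpling pan's hob dial by fingertip

### The arm

A 7-joint arm with a two-finger parallel gripper is mounted at the origin on the work surface. World frame = base frame: x ahead of the robot, y to its left, z up, the work surface at z = 0. Lengths are in m, angles in rad, forces in N, time in s.
With the tool pointing down it reaches from about 0.35 to 0.9 m from the base axis. Payload 7.2 kg.
Tool frame: the origin (TCP) lies at the very end of the fingers, on their centre line; the grasp point (between the pads) lies 19 mm behind it (manip.grip_point_offset is the distance from the TCP to the grasp point, in m); z points along the fingers, y is the line along which they close (so a half turn about z gives the same grasp; the last joint's range is limited). The gripper opens to 88 mm and grips with 3 to 60 N. Pads are 20 mm wide; open, the fingers measure 115 mm over their backs; the gripper's body (75 mm by 178 mm) begins 61 mm behind the grasp point.
Start: joints at [-0.068, 0.411, -0.013, 1.596, 0.006, 1.134, -0.082], TCP at [0.625, -0, 0.223] pointing down, gripper open.
Joint ranges: [-2.95, 2.95], [-0.29, 1.99], [-1.47, 1.44], [0.14, 2.54], [-1.03, 4.17], [0.13, 1.85], [-2.86, 2.86]. Speed limits (rad/s): [2.39, 2.39, 3.01, 3.01, 3.14, 3.14, 3.14].

### API

Orientations are given as a unit quaternion [w, x, y, z].
In Python, from station import manip, eoat, kinematics, capture, job gives the robot as it stands. Calls block until the motion is done:
- manip.move_to(position, orientation): joint-space move of the TCP to a pose.
- manip.move_linear(position, frame=None, feed=0.15, threshold=None): straight line of the TCP; frame=None keeps the orientation; feed is the mean speed in m/s. With threshold (N) it stops when the force on the tool has changed by that much, and returns True; else False.
- manip.move_joints(angles): joint-space move.
- eoat.open_jaws() and eoat.gripper_close(strength=None): open the fingers fully, or close them until they stop; strength is the grip in N (None keeps the last).
- manip.pause(seconds).
- kinematics.solve_ik(position, orientation): joint angles nearest the present ones, or None.
- manip.sense(): the state.
- capture(name): name is "scene" or "side" or "wrist"; returns a dict with "pixels" (420x560x3 uint8, red, green, blue), "z_map" (420x560 float32, m along the optical axis (not along the pixel's ray), 0 where there is no reading), "vertical_fov" (degrees; the focal length in pixels is half the picture's height over the tangent of half this angle, whatever the lens; pixels are square), "cx", "cy" (the principal point, pixels), "R" (3x3) and "t" (3): a world point X has camera coordinates R X + t. Camera axes: x right, y down, z forward; pixel columns grow to the right and rows downward; lengths in m; the calibration is good to about 2 mm. The wrist camera is an equidistant fisheye: a pixel r from the principal point sees the ray r / f radians off the axis. A picture is of the moment at which its call begins.
A pose or a line that the arm cannot do raises manip.MotionError and nothing moves.
- job.finish_job(): hands the job in; it is judged then, once.
The state is a dict: "time": time; "q": joint angles; "dq": joint speeds; "tau": joint torques, N m; "ee_pos": TCP position; "tool_rot": TCP orientation; "force": force on the tool from outside, world axes, zero at the start; "moment": the same for the moment, N m; "grip_width": opening from 0.0 (shut) to 1.0 (fully open); "finger_force": force on a finger pad.
Only numpy, scipy, OpenCV 4.12 (cv2) and the standard library are available. Lean on these libraries where they do the work, as an engineer would, in place of code of your own. Each camera call takes 0.05 s, during which the arm holds its last target. There are 200 camera calls.

### The job

The pan of frozen dumplings stands on one of the hob's two plates. Your hands are floury, so without gripping anything, use a fingertip or the outside of a finger to turn the knurled dial directly in front of that pan, gently, clockwise until it clicks into the two-dot mark, then take your hand away. Leave the other dial as it is, and do not shift or pick up the pan, the lid or anything else.

Things in the scene. Friction and masses are not known exactly. Their poses are not given: they have to be found in the camera images.
- hob: two-plate electric hob of brushed steel, 360 deep (x) by 520 wide (y) by 65 mm high, fixed on the table; origin at the centre of its underside, x points from its front (where the dials are) to its back, y to its left. Two dark round cast-iron plates (180 mm across, tops 73 mm above the table) side by side; the dial of each is 190 mm in front of its centre, on a black strip
- dial_left (a joint): angle of the left dial, growing clockwise from above: 0 off, 0.63 one dot, 1.26 two dots, 1.88 three dots (notches 36 degrees apart, a stop just beyond either end). Let go, it springs into the nearer notch. It starts in the off or the one-dot notch. Turning it over to the next notch takes up to 0.05 N m (2 N at the rim)
- dial_right (a joint): angle of the right dial, growing clockwise from above: 0 off, 0.63 one dot, 1.26 two dots, 1.88 three dots (notches 36 degrees apart, a stop just beyond either end). Let go, it springs into the nearer notch. It starts in the off or the one-dot notch. Turning it over to the next notch takes up to 0.05 N m (2 N at the rim)
- cap_left: the left dial: solid upright aluminium cylinder with a finely knurled rim, 50 mm across, 22 mm high (from the hob's top at 65 mm to 87 mm above the table), flat top with a black index line; origin on its axis at its underside; its x axis turns with it and points along the index line (at off: to the back of the hob). Free of other things for 50 mm around
- axis_left (a point): centre of the top face of the left dial, 87 mm above the table (does not turn); 135 mm in front of and 130 mm to the left of the hob's centre. The cap does not give sideways or down; a shut fingertip pressed on the knurl (or on the top near the rim) with about 5 N carries it round without slipping
- index_left (a point): outer end of the left dial's index line, on its top face, 23 mm from the axis. Marks on the strip around the dial, 37 mm from the axis: a small ring (off) straight behind the dial, then clockwise one, two and three white dots
- plate_left (a point): centre of the top of the left cooking plate
- cap_right: the right dial: solid upright aluminium cylinder with a finely knurled rim, 50 mm across, 22 mm high (from the hob's top at 65 mm to 87 mm above the table), flat top with a black index line; origin on its axis at its underside; its x axis turns with it and points along the index line (at off: to the back of the hob). Free of other things for 50 mm around
- axis_right (a point): centre of the top face of the right dial, 87 mm above the table (does not turn); 135 mm in front of and 130 mm to the right of the hob's centre. The cap does not give sideways or down; a shut fingertip pressed on the knurl (or on the top near the rim) with about 5 N carries it round without slipping
- index_right (a point): outer end of the right dial's index line, on its top face, 23 mm from the axis. Marks on the strip around the dial, 37 mm from the axis: a small ring (off) straight behind the dial, then clockwise one, two and three white dots
- plate_right (a point): centre of the top of the right cooking plate
- pan_center (a point): centre of the shallow dark iron pan of frozen dumplings (196 mm across, 50 mm high, two ear handles; rim 123 mm above the table, nearest edge about 90 mm from its dial's axis), half-way up; it stands on the left or on the right plate
- lid_center (a point): centre of the domed aluminium pot lid (206 mm across, 44 mm high with its black knob), which lies on the other plate
- jar: squat glass jar with a steel screw-top, 72 mm across and 68 mm high, standing on the control strip mid-way between the two dials; origin under its centre
- bowl: blue ceramic bowl, 124 mm across, 58 mm high, on the table in front and to the left of the hob; origin under its centre
- dumpling_press: white plastic dumpling press lying open, 85 by 236 by 12 mm, on the table in front and to the right; origin under its centre
- mug: white mug, 80 mm across, 90 mm high, left of the hob; origin under its centre
- spatula: spatula, 260 mm long, lying along x on the table right of the hob; origin under its centre

How it is judged:
By the outcome, as a careful person would: the job done as asked, in the order asked, and still so for the second after the job is handed in, with the robot touching nothing.
It also fails if it takes over 51 s, if anything falls off the work surface, if the arm or the gripper's body presses on something with over 40 N, if the wrist force passes 120 N, or if a joint passes its speed limit or range.

## Working session

There is one attempt and no reset: what is moved stays moved. The work goes in short steps, each a Python script; the robot and the scene stay as the last script left them, time stands still between calls to the robot, and variables do not carry over. Pictures are saved under pics/ and viewed, at most 10 in all, crops included, and the job is handed in when it is done.

```bash
mkdir -p pics; ls; python3 - <<'E'
from station import manip, capture
import cv2, numpy as np
for n in ("scene","side","wrist"):
    c=capture(n); cv2.imwrite(f"pics/{n}0.png",c["pixels"][:,:,::-1]); np.savez(f"{n}0.npz",**c)
    print(n,c["vertical_fov"],c["cx"],c["cy"],np.round(c["R"],3).tolist(),np.round(c["t"],3))
print(manip.sense())
E
```

```text
pics
scene 45.16647551812206 271.0731509513841 214.83952163314834 [[-0.372, 0.928, 0.002], [0.775, 0.311, -0.55], [-0.511, -0.203, -0.835]] [ 0.176 -0.379  2.198]
side 48.337202313292096 280.01491570865426 212.54202078223597 [[-0.937, -0.35, -0.017], [-0.183, 0.532, -0.827], [0.298, -0.771, -0.563]] [0.498 0.132 1.37 ]
wrist 65.70646984690485 279.3268558945514 216.01297539522676 [[1.0, -0.002, -0.002], [-0.002, -0.97, 0.245], [-0.002, -0.245, -0.97]] [-0.624 -0.029  0.39 ]
{'time': 0.15, 'q': array([-0.06819259,  0.4117172 , -0.01270891,  1.59681395,  0.00558114,
        1.13428829, -0.08219404]), 'dq': array([ 0.00027383, -0.00116425,  0.00129781, -0.00212332,  0.00154267,
       -0.00081586,  0.00029966]), 'tau': array([ 1.23447033e-03, -5.88331139e+01,  6.41932636e-01, -2.91289848e+01,
       -5.37989591e-02,  1.57438387e-02,  1.06989046e-04]), 'ee_pos': array([ 6.24631547e-01, -3.23264117e-05,  2.22017108e-01]), 'tool_rot': array([-3.96866891e-04,  7.07102700e-01,  7.07110611e-01, -4.44330032e-04]), 'force': array([-0.60395411, -0.24543824,  0.07654635]), 'moment': array([-0.05064319, -0.05952293,  0.01878935]), 'finger_force': 0.0, 'grip_width': 0.9979100653156845}
```

View pics/scene0.png

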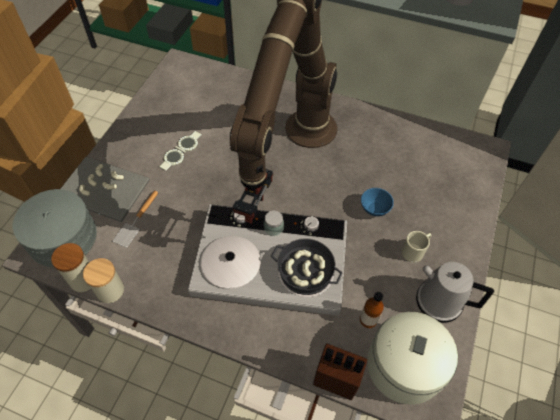

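View pics/wrist0.png

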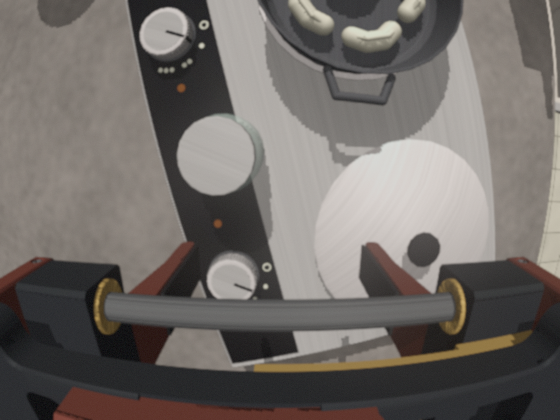

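The pan is on the left plate with its dial at about (165,34) in the wrist view. The index tip is near (190,37), the ring at (204,24) and the one-dot mark at (201,46). The lid is on the right plate. Next I cast rays to get world positions.

```bash
cat > h.py <<'E'
import numpy as np, cv2
def wrist_pt(c,u,v,z):
    f=210/np.tan(np.radians(float(c["vertical_fov"]))/2)
    d=np.array([u-float(c["cx"]),v-float(c["cy"])]); r=np.hypot(*d)
    ray=np.r_[d/max(r,1e-9)*np.sin(r/f),np.cos(r/f)]
    R=c["R"]; C=-R.T@c["t"]; w=R.T@ray
    return C+w*(z-C[2])/w[2]
E
python3 - <<'E'
from h import *
c=dict(np.load("wrist0.npz"))
P={k:wrist_pt(c,*v) for k,v in dict(topL=(165,33,.087),tipL=(190,37,.087),ringL=(204,24,.065),d1L=(201,46,.065),d2L=(187,63,.065),topR=(231,279,.087),tipR=(252,290,.087),ringR=(267,267,.065),d1R=(266,287,.065),jar=(217,155,.133)).items()}
for k,v in P.items(): print(k,np.round(v,4))
a=lambda p,q:np.degrees(np.arctan2(*(P[q]-P[p])[[1,0]]))
print(a("topR","topL")-90,[a("topL",k) for k in("tipL","ringL","d1L","d2L")],[a("topR",k) for k in("tipR","ringR","d1R")],np.linalg.norm(P["topR"]-P["topL"]))
im=cv2.imread("pics/wrist0.png"); cv2.imwrite("pics/c1.png",cv2.resize(im[0:110,110:250],None,fx=5,fy=5,interpolation=cv2.INTER_CUBIC))
E
```

```text
topL [0.5159 0.171  0.087 ]
tipL [0.5413 0.1638 0.087 ]
ringL [0.5493 0.1841 0.065 ]
d1L [0.5468 0.1601 0.065 ]
d2L [0.5326 0.1431 0.065 ]
topR [ 0.5752 -0.0742  0.087 ]
tipR [ 0.5962 -0.0863  0.087 ]
ringR [ 0.611  -0.0699  0.065 ]
d1R [ 0.6095 -0.0938  0.065 ]
jar [0.576 0.052 0.133]
13.598814025377393 [np.float64(-15.952181835850322), np.float64(21.380611199602683), np.float64(-19.58897707917531), np.float64(-59.14604001710932)] [np.float64(-30.167724004664507), np.float64(6.7207466548939845), np.float64(-29.835295666762978)] 0.25226708284215404
```

View pics/c1.png

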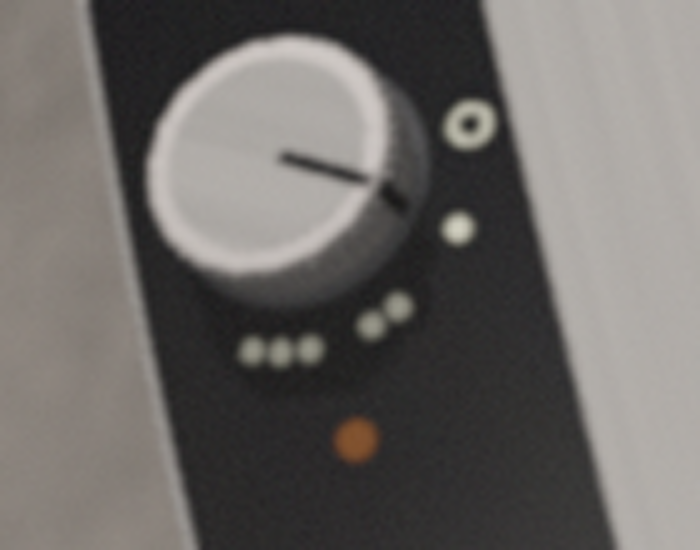

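```bash
python3 - <<'E'
from h import *
from station import manip, eoat, capture
eoat.gripper_close(10)
manip.move_linear([0.517,0.095,0.215],feed=0.15)
manip.pause(.3)
c=capture("wrist"); cv2.imwrite("pics/w1.png",c["pixels"][:,:,::-1]); np.savez("w1.npz",**c)
s=manip.sense(); print(s["time"],s["ee_pos"],s["grip_width"],s["force"])
E
```

```text
2.95 [0.51717174 0.09471106 0.21485923] 0.006849167751901146 [0.36958647 0.83072148 0.22337643]
```

View pics/w1.png

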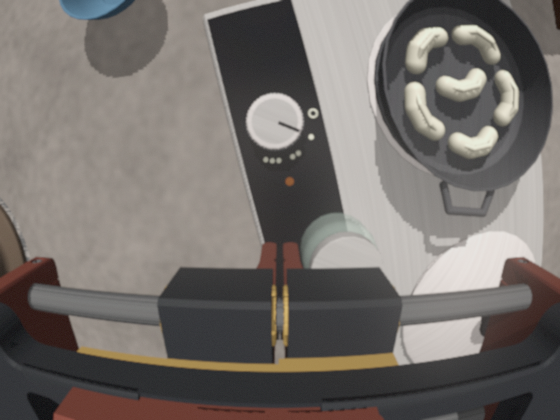

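The dial is clear at about (274,120), with its index tip at (299,129) pointing to the one-dot mark. The shut fingertips are at (280,245). I'll fit the top disc, then press on it.

```bash
cat >> h.py <<'E'
def dial(c,u0,v0):
    g=cv2.cvtColor(c["pixels"],cv2.COLOR_RGB2GRAY); m=np.zeros_like(g); cv2.circle(m,(u0,v0),36,255,-1)
    b=((g>120)&(m>0)).astype(np.uint8)
    b=cv2.morphologyEx(b,cv2.MORPH_OPEN,np.ones((9,9)))
    cs,_=cv2.findContours(b,cv2.RETR_EXTERNAL,cv2.CHAIN_APPROX_NONE)
    k=cv2.convexHull(max(cs,key=cv2.contourArea))[:,0]
    # rim points projected on the top plane, algebraic circle fit
    w=np.array([wrist_pt(c,u,v,.087)[:2] for u,v in k.astype(float)])
    s=np.linalg.lstsq(np.c_[2*w,np.ones(len(w))],(w**2).sum(1),rcond=None)[0]
    ctr=s[:2]; rad=np.sqrt(s[2]+ctr@ctr)
    # index line: dark pixels on the top
    vs,us=np.nonzero((g<90)&(m>0)); p=np.array([wrist_pt(c,u,v,.087)[:2] for u,v in zip(us,vs)])-ctr
    p=p[np.hypot(*p.T)<.019]; a=np.degrees(np.arctan2(*p.mean(0)[::-1]))
    return ctr,rad,a,len(p)
E
python3 - <<'E'
from h import *
c=dict(np.load("w1.npz")); print(dial(c,274,120))
ctr=dial(c,274,120)[0]
for n,u,v in(("ring",313,113),("d1",311,137),("d2",295.5,155),("d3",273,160)):
    d=wrist_pt(c,u,v,.065)[:2]-ctr; print(n,np.degrees(np.arctan2(d[1],d[0])),np.hypot(*d))
E
```

```text
(array([0.51287435, 0.17450986]), np.float64(0.025350432029174697), np.float64(-22.670377625333828), 18)
ring 13.07154698516646 0.037369512814448023
d1 -23.030020875369072 0.03755650518162032
d2 -58.32838289227739 0.03773492920875291
d3 -92.64231702153155 0.036950353223433055
```

```bash
cat > turn.py <<'E'
import sys
from h import *
from scipy.spatial.transform import Rotation as R
from station import manip, capture
total=float(sys.argv[1]); ctr=np.array([0.5129,0.1745]); r=0.016; a0=193.5+18
def pose(a,z):
    q=(R.from_euler("z",a-193.5,degrees=True)*R.from_quat([2**-.5,2**-.5,0,0])).as_quat()
    return [*(ctr+r*np.array([np.cos(np.radians(a)),np.sin(np.radians(a))])),z],[q[3],q[0],q[1],q[2]]
manip.move_to(*pose(a0,.14)); manip.move_linear(pose(a0,.097)[0],feed=.08); manip.pause(.3)
f0=manip.sense()["force"]
hit=manip.move_linear(pose(a0,.082)[0],feed=.01,threshold=4.5)
s=manip.sense(); z=s["ee_pos"][2]; print("hit",hit,z,s["force"]-f0)
if hit:
    for a in np.arange(a0-4,a0-total-.1,-4):
        p,q=pose(a,z); manip.move_linear(p,frame=q,feed=.02)
        s=manip.sense(); f=s["force"]-f0; print(round(a0-a),np.round(f,1),round(z,4),np.round(s["ee_pos"],4),flush=True)
        z+=np.clip((f[2]-6)*1e-4,-5e-4,5e-4)
manip.move_linear([*s["ee_pos"][:2],.10],feed=.05)
manip.move_linear([*s["ee_pos"][:2],.215],feed=.15)
manip.move_to([0.517,0.095,0.215],[0,2**-.5,2**-.5,0]); manip.pause(.3)
c=capture("wrist"); cv2.imwrite(sys.argv[2],c["pixels"][:,:,::-1]); print(dial(c,274,120),manip.sense()["time"])
E
python3 turn.py 36 pics/t1.png
```

```text
hit True 0.08735151450086828 [-0.30005159 -0.81928622  5.21233407]
4 [1.2 0.2 2.2] 0.0874 [0.4989 0.1673 0.0875]
8 [-0.1 -0.3  6.2] 0.087 [0.4984 0.1681 0.0874]
12 [ 0.4 -0.9  4.8] 0.087 [0.4982 0.1689 0.0874]
16 [ 0.4 -2.   6.3] 0.0869 [0.4979 0.1697 0.0874]
20 [ 0.8 -3.7  6.3] 0.0869 [0.4978 0.1706 0.0874]
24 [ 0.6 -3.   6.2] 0.0869 [0.4975 0.1717 0.0874]
28 [ 1.1 -0.7  5.4] 0.087 [0.4974 0.1739 0.0874]
32 [1.6 0.8 5.2] 0.0869 [0.4974 0.1754 0.0874]
36 [0.2 1.2 5.8] 0.0868 [0.4975 0.1765 0.0874]
(array([0.51283227, 0.17453958]), np.float64(0.02534772282271379), np.float64(-58.318514969364294), 19) 9.8667
```

View pics/t1.png

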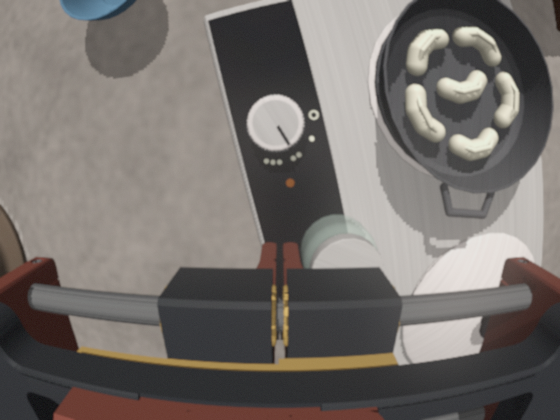

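```bash
python3 -c "
from station import job,manip
print(manip.sense()['force']); print(job.finish_job())"
```

```text
[-0.24933156 -0.0053184  -0.3412702 ]
the job is handed in; nothing more can be done
None
```

The left dial, in front of the pan, now sits in the two-dot notch: its index measured −58.3°, matching the two-dot mark. I turned it with a shut fingertip on its top at about 6 N, moved the hand clear and handed the job in; the final picture shows the pan, lid and jar unmoved, but the right dial, which I never touched, was out of view.

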